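# Put the forming blocks back in their own trays

## Robot

A 6-joint arm with a two-finger parallel gripper is mounted at the origin on the work surface. World frame = base frame: x ahead of the robot, y to its left, z up, the work surface at z = 0. Lengths are in m, angles in degrees, forces in N, time in s.
With the tool pointing down it reaches from about 0.325 to 0.85 m from the base axis. Payload 15.5 kg.
Tool frame: the origin (TCP) lies at the very end of the fingers, on their centre line; the grasp point (between the pads) lies arm.grip_depth behind it (arm.grip_depth is the distance from the TCP to the grasp point, in m); z points along the fingers, y is the line along which they close (so a half turn about z gives the same grasp; the last joint's range is limited). The gripper opens to 91 mm and grips with 3 to 60 N. Pads are 32 mm wide; open, the fingers measure 118 mm over their backs; the gripper's body (76 mm by 178 mm) begins 60 mm behind the grasp point.
Start: joints at [64.429, 28.281, 77.091, -0, 74.628, -5.472], TCP at [0.215, 0.587, 0.214] pointing down, gripper open.
Joint ranges: [-166.48, 166.48], [-47.26, 123.95], [12.59, 153.08], [-70.14, 250.14], [6.76, 159.57], [-176.63, 176.63]. Speed limits (degrees/s): [108.29, 108.29, 147.25, 172.46, 172.46, 172.46].

## Interface

Orientations are given as a 3x3 rotation matrix whose columns are the frame's x, y, z axes.
In Python, from rig import arm gives the robot as it stands. Calls block until the motion is done:
- arm.move_to(position, orientation): joint-space move of the TCP to a pose.
- arm.move_l(position, orientation=None, feed=0.15): straight line of the TCP; orientation=None keeps the orientation; feed is the mean speed in m/s.
- arm.move_joints(angles): joint-space move.
- arm.grip(opening): finger opening in m; the grip force is fixed at half the most; returns when the fingers have stopped.
- arm.sleep(seconds).
- arm.solve_ik(position, orientation): joint angles nearest the present ones, or None.
- arm.snapshot(name): name is "side" or "top" or "wrist"; returns the picture (384x512x3 uint8, red, green, blue); there is no depth.
- arm.get_calibration(name): a dict with "intrinsics" (3x3 intrinsics, pixels), "k1" (the pictures are not rectified: a ray, as slopes to the right and down, at radius r is drawn at 1 + k1 r^2 times it, then the intrinsics apply), "cam_to_world" (4x4, takes a point from camera to world coordinates). Camera axes: x right, y down, z forward; pixel columns grow to the right and rows downward; lengths in m; the calibration is good to about 2 mm. A picture is of the moment at which its call begins: read the wrist's pose just before it. get_calibration takes no time and is no camera call; for the wrist camera it gives the pose at the moment of the call.
A pose or a line that the arm cannot do raises arm.Unreachable and nothing moves.
- arm.sign_off(): hands the job in; it is judged then, once.
Readings, each from a call of its own:
- arm.current_t(): time.
- arm.current_joint_positions(): joint angles.
- arm.current_dq(): joint speeds.
- arm.current_tau(): joint torques, N m.
- arm.current_ee_pos(): TCP position.
- arm.current_tool_rot(): TCP orientation.
- arm.current_force(): force on the tool from outside, world axes, zero at the start.
- arm.current_torque(): the same for the moment, N m.
- arm.current_width(): finger opening in m.
- arm.current_grasp_force(): force on a finger pad.
Only numpy, scipy, OpenCV 4.12 (cv2) and the standard library are available. Lean on these libraries where they do the work, as an engineer would, in place of code of your own. Each camera call takes 0.05 s, during which the arm holds its last target. There are 200 camera calls.

## Task

The three polished steel forming blocks are in each other's wooden trays. Swap them round, one at a time, so that each sits flat and centred in the tray of its own shape (square in square, round in round, oblong in oblong), with the square and the oblong block squared up to their trays; use the empty soldering board as the free spot on the way. Set the blocks down rather than drop them, never let one touch the gritty bench top, and leave the flux jar and the hammer where they are.

Things in the scene. Friction and masses are not known exactly. Their poses are not given: they have to be found in the camera images.
- bench_block: Square polished steel bench block, 50 x 50 mm, 32 mm high, about 0.6 kg, plain flat top. Loose. Origin at the centre of its underside, z up, x and y along its sides. Starts in the round tray.
- doming_block: Round polished steel doming block, a puck of 50 mm diameter, 32 mm high, about 0.45 kg, with a round hollow in its top. Loose. Origin at the centre of its underside, z up. Starts in the long tray.
- swage_block: Oblong polished steel swage block, 66 mm long (its x), 30 mm wide (its y), 32 mm high, about 0.4 kg, with open grooves 12 mm deep across its top; its two long sides are flat (interrupted by the groove ends only in the upper 12 mm). Loose. Origin at the centre of its underside, z up. Starts in the square tray.
- square_tray: Square wooden tray, home of the square bench block: outside 88 x 88 mm, inside 74 x 74 mm, floor 6 mm above the bench, rim 12 mm above the bench (6 mm above its floor); x and y along its sides. Fixed to the bench; origin at the centre of its underside, on the bench top (z = 0), z up. It can stand in any of four places.
- round_tray: Round wooden tray, home of the round doming block: outside diameter 92 mm, inside diameter 78 mm, floor 6 mm above the bench, rim 12 mm above the bench. Fixed to the bench; origin at the centre of its underside, on the bench top (z = 0), z up. It can stand in any of four places.
- long_tray: Oblong wooden tray, home of the oblong swage block: outside 114 mm (its x) x 76 mm (its y), inside 100 x 62 mm, floor 6 mm above the bench, rim 12 mm above the bench. Fixed to the bench; origin at the centre of its underside, on the bench top (z = 0), z up. It can stand in any of four places.
- solder_board: Flat off-white soldering board, 100 x 100 mm, 12 mm thick, no rim, two faint scorch spots; empty at the start: the free spot to park a block on. Fixed to the bench; origin at the centre of its underside, on the bench top (z = 0), z up. It can stand in any of four places.
- table: The dark wooden bench top, at z = 0, that everything stands on (a fixed thing, not to be handled; its origin is a point of the bench top ahead of the robot). Gritty: the steel blocks must not touch it.
- flux_jar: Bystander: small jar with a black cap, 48 mm diameter, 55 mm high, loose, origin at the centre of its underside.
- hammer: Bystander: hammer lying on the bench, 240 mm long along its x, loose, origin under its middle.
There are look-alikes about, which are no part of the job. What is shaped like the bench_block but pink or red is not meant.

How it is judged:
By the outcome, as a careful person would: the job done as asked, in the order asked, and still so for the second after the job is handed in, with the robot touching nothing.
It also fails if it takes over 93 s, if anything falls off the work surface, if the arm or the gripper's body presses on something with over 40 N, if the wrist force passes 120 N, or if a joint passes its speed limit or range.

## Working session

There is one attempt and no reset: what is moved stays moved. The work goes in short steps, each a Python script; the robot and the scene stay as the last script left them, time stands still between calls to the robot, and variables do not carry over. Pictures are saved under pics/ and viewed, at most 14 in all, crops included, and the job is handed in when it is done.

```bash
ls; mkdir -p pics
cat > h.py <<'E'
import numpy as np, cv2
from rig import arm
def save(name,im): cv2.imwrite('pics/'+name, im[:,:,::-1])
def pix2w(uv,cal,z):
    K=np.array(cal['intrinsics']);T=np.array(cal['cam_to_world'])
    uv=np.atleast_2d(np.asarray(uv,float))
    # model: distorted = ray*(1+k1 r^2)
    p=cv2.undistortPointsIter(uv.reshape(-1,1,2),K,np.array([cal['k1'],0,0,0.]),None,None,(3,50,1e-10)).reshape(-1,2)
    d=np.c_[p,np.ones(len(p))]@T[:3,:3].T
    o=T[:3,3]
    return o+d*((z-o[2])/d[:,2])[:,None]
def w2pix(P,cal):
    T=np.linalg.inv(np.array(cal['cam_to_world']));P=np.atleast_2d(np.asarray(P,float))
    c=P@T[:3,:3].T+T[:3,3];s=c[:,:2]/c[:,2:];r2=(s**2).sum(1)[:,None]
    s=s*(1+cal['k1']*r2);K=np.array(cal['intrinsics']);return s@K[:2,:2].T+K[:2,2]
def R(deg):  # tool down, tool y (closing line) at angle deg in world
    a=np.radians(deg);y=np.array([np.cos(a),np.sin(a),0]);z=np.array([0,0,-1.]);return np.c_[np.cross(y,z),y,z]
E
python3 - <<'E'
from h import *
np.set_printoptions(precision=4,suppress=True)
print(arm.grip_depth, arm.current_t(), arm.current_tool_rot(),arm.current_width())
for n in('top','side','wrist'):
    c=arm.get_calibration(n);print(n,c)
    im=arm.snapshot(n);np.save(n+'0.npy',im);save(n+'0.png',cv2.resize(im,None,fx=1.5,fy=1.5))
E
```

```text
pics
0.0188 0.0 [[-0.9391  0.3437 -0.0005]
 [ 0.3437  0.9391 -0.0011]
 [ 0.0001 -0.0012 -1.    ]] 0.09111434634696175
top {'intrinsics': array([[455.9186,   0.    , 259.1953],
       [  0.    , 455.9186, 195.9179],
       [  0.    ,   0.    ,   1.    ]]), 'k1': -0.06330035810083562, 'cam_to_world': array([[-0.0208, -0.9802,  0.1969,  0.2956],
       [-0.9998,  0.0215,  0.0017, -0.0832],
       [-0.0059, -0.1969, -0.9804,  1.1266],
       [ 0.    ,  0.    ,  0.    ,  1.    ]])}
side {'intrinsics': array([[373.525 ,   0.    , 248.9763],
       [  0.    , 373.525 , 193.2549],
       [  0.    ,   0.    ,   1.    ]]), 'k1': -0.07718005213851326, 'cam_to_world': array([[ 0.9398, -0.2418,  0.2414,  0.2934],
       [-0.3413, -0.6944,  0.6335, -0.6176],
       [ 0.0144, -0.6778, -0.7351,  0.6729],
       [ 0.    ,  0.    ,  0.    ,  1.    ]])}
wrist {'intrinsics': array([[283.7882,   0.    , 259.2749],
       [  0.    , 283.7882, 195.8554],
       [  0.    ,   0.    ,   1.    ]]), 'k1': -0.031135114711940803, 'cam_to_world': array([[ 0.344 ,  0.9083,  0.2379,  0.1483],
       [ 0.939 , -0.3325, -0.0882,  0.6115],
       [-0.001 ,  0.2537, -0.9673,  0.3841],
       [ 0.    ,  0.    ,  0.    ,  1.    ]])}
```

View pics/top0.png

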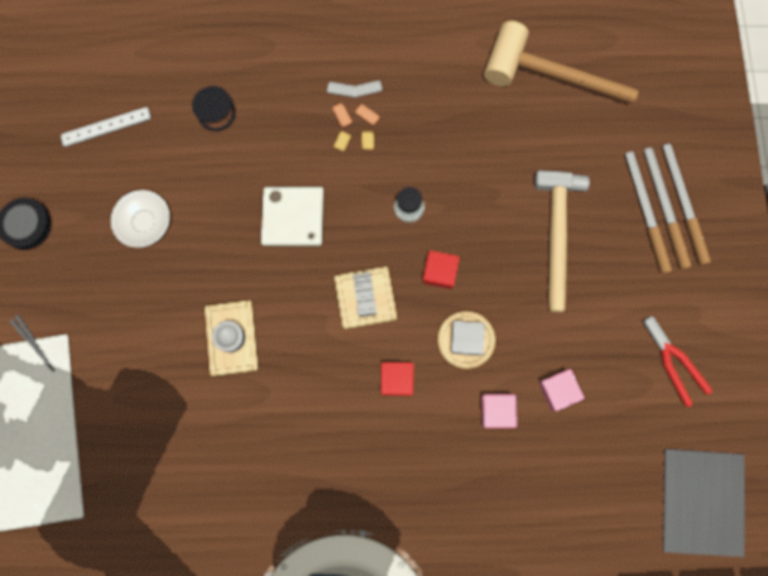

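View pics/side0.png

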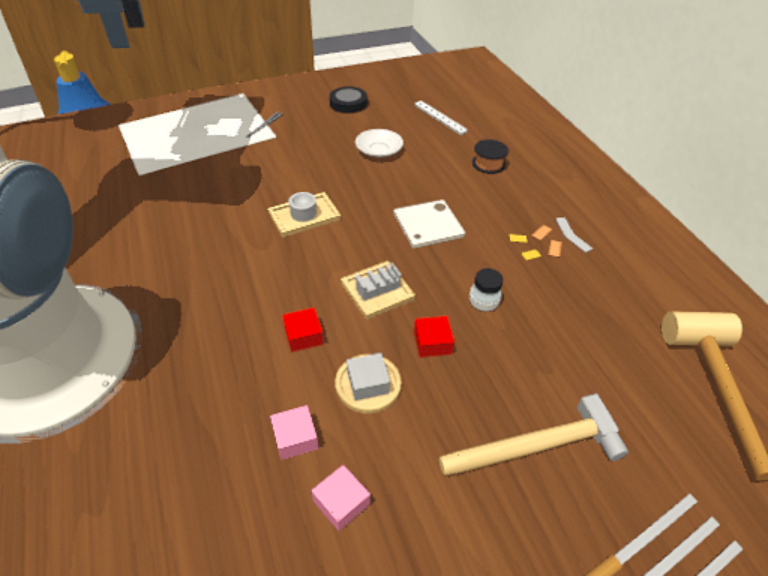

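The forming blocks are steel grey: square in the round tray at (468,338), round in the long tray at (228,336), grooved oblong in the square tray at (364,295), all in the enlarged top view. The board is at (292,216), the jar at (409,203) and the hammer at (558,240).

Look-alikes for the bench block are red at (441,268) and (397,379), and pink at (500,411) and (563,389). I choose the grey one at (468,338).

Run:
```python
from h import *
np.set_printoptions(precision=4,suppress=True)
c=arm.get_calibration('top')
for n,p,z in[('bench',(468,338),.038),('dom',(228,336),.038),('swage',(364,295),.038),('round',(467,340),.012),('long',(231.5,338),.012),('square',(366,297),.012),('board',(292,216),.012),('jar',(409,203),.05)]:
    print(n,pix2w(np.array(p)/1.5,c,z)[0])
```

```text
bench [ 0.4394 -0.2069  0.038 ]
dom [0.4508 0.1792 0.038 ]
swage [ 0.5133 -0.0411  0.038 ]
round [ 0.4396 -0.208   0.012 ]
long [0.451  0.1795 0.012 ]
square [ 0.5151 -0.0434  0.012 ]
board [0.6587 0.081  0.012 ]
jar [ 0.6642 -0.1179  0.05  ]
```

View pics/wrist0.png

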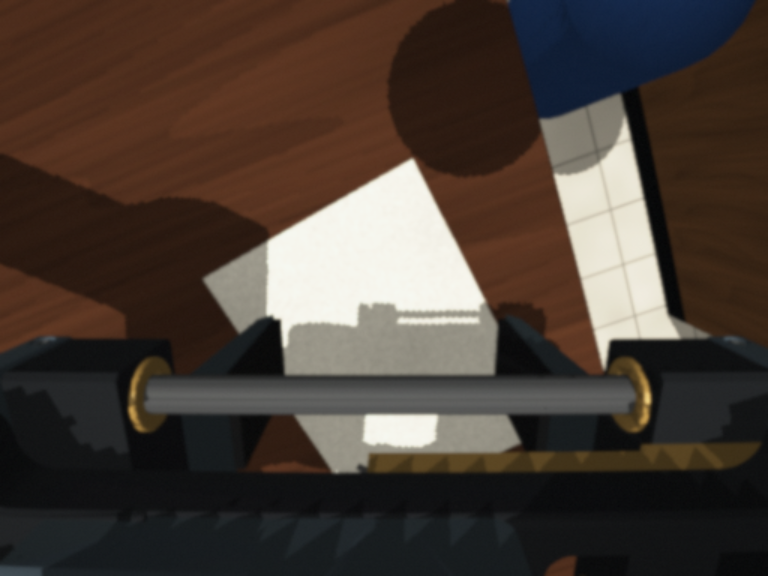

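Run:
```python
from h import *
import pickle
out={}
for n,p in [('round',(.4396,-.2075)),('square',(.515,-.0425)),('board',(.6587,.081)),('long',(.451,.1795))]:
    arm.move_to([p[0]+.07,p[1],.10],R(90)); arm.sleep(.15)
    c=arm.get_calibration('wrist'); im=arm.snapshot('wrist'); out[n]=(c,im); print(n,arm.current_t(),c['cam_to_world'][:3,3], w2pix([*p,.012],c))
pickle.dump(out,open('views.pkl','wb'))
ims=[out[n][1][:230,110:410] for n in out]
big=np.vstack([np.hstack(ims[:2]),np.hstack(ims[2:])]); save('quad.png',cv2.resize(big,None,fx=1.3,fy=1.3))
```

```text
round 3.35 [ 0.43906716 -0.20685848  0.2707603 ] [[258.62830259 122.14957907]]
square 4.3083 [ 0.51404525 -0.04315251  0.27074494] [[260.12067145 122.70696425]]
board 5.2917 [0.6574622  0.08013403 0.27091711] [[260.37459134 123.12850616]]
long 6.4083 [0.45162873 0.17940756 0.27059393] [[259.41291831 120.54702011]]
```

View pics/quad.png

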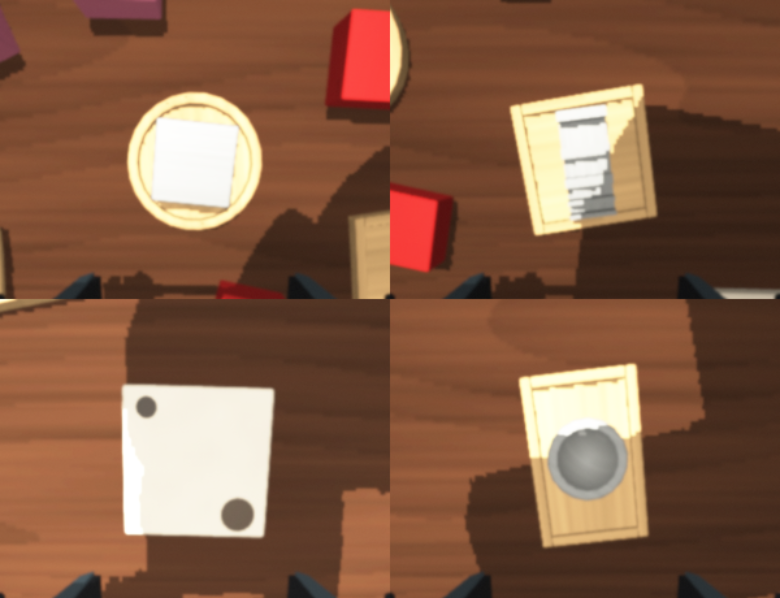

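```bash
cat > fit.py <<'E'
from h import *
from scipy.optimize import minimize
def outline(q,shape,dims,z,n=240):
    if shape=='c':
        t=np.linspace(0,2*np.pi,n,endpoint=False);l=np.c_[np.cos(t),np.sin(t)]*dims/2;nn=np.c_[np.cos(t),np.sin(t)];a=0
    else:
        a=q[2];u=np.linspace(-.9,.9,n//4)/2;o=np.ones_like(u)/2;s=np.array(dims)
        l=np.r_[np.c_[u,o],np.c_[u,-o],np.c_[o,u],np.c_[-o,u]]*s
        e=np.zeros_like(o);nn=np.r_[np.c_[e,o],np.c_[e,-o],np.c_[o,e],np.c_[-o,e]]*2
    M=np.array([[np.cos(a),-np.sin(a)],[np.sin(a),np.cos(a)]])
    f=lambda L:np.c_[L@M.T+q[:2],np.full(len(L),z)]
    return f(l),f(l+nn*.001)
def fit(im,cal,shape,dims,z,q0):
    best=None
    for s in(3.,1.2):
        b=cv2.GaussianBlur(im.astype(np.float32),(0,0),s)
        gx=cv2.Sobel(b,cv2.CV_32F,1,0);gy=cv2.Sobel(b,cv2.CV_32F,0,1)
        def cost(q):
            P,Q=outline(q,shape,dims,z);p=w2pix(P,cal);d=w2pix(Q,cal)-p;d/=np.linalg.norm(d,axis=1)[:,None]
            m=p.astype(np.float32)[None]
            X=cv2.remap(gx,m[...,0],m[...,1],1)[0];Y=cv2.remap(gy,m[...,0],m[...,1],1)[0]
            g=np.abs(X*d[:,:1]+Y*d[:,1:]).max(1)
            return -np.minimum(g,150).mean()
        k=len(q0);S=np.vstack([q0]+[np.array(q0)+np.eye(3)[i][:k]*(.004 if i<2 else .05)*s/3 for i in range(k)])
        r=minimize(cost,q0,method='Nelder-Mead',options=dict(initial_simplex=S,xatol=1e-5,fatol=1e-4));q0=r.x
    return q0,r.fun
E
cat > f1.py <<'E'
from fit import *
import pickle
out=pickle.load(open('views.pkl','rb'));r=np.radians
jobs=[('round','round','c',.092,.012,(.4396,-.2075)),('round','bench','r',(.05,.05),.038,(.4394,-.2069,r(-5))),
('square','square','r',(.088,.088),.012,(.515,-.0425,r(10))),('square','swage','r',(.066,.03),.038,(.5133,-.0411,r(8))),
('board','board','r',(.1,.1),.012,(.6587,.081,0)),('long','long','r',(.114,.076),.012,(.451,.1795,r(8))),('long','dom','c',.05,.038,(.4508,.1792))]
vis={n:np.ascontiguousarray(cv2.resize(im,None,fx=3,fy=3)) for n,(c,im) in out.items()}
res={}
for v,n,sh,d,z,q0 in jobs:
    c,im=out[v];q,f=fit(im,c,sh,d,z,np.array(q0));res[n]=q
    print(n,np.round(q[:2]*1000,1),np.round(np.degrees(q[2:]),2),round(f,1))
    for p in w2pix(outline(q,sh,d,z)[0],c): cv2.circle(vis[v],tuple(np.int32(p*3+1)),1,(0,0,255),-1)
pickle.dump(res,open('res.pkl','wb'))
ims=[vis[n][135:645,480:1110] for n in out]
save('fit.png',cv2.resize(np.vstack([np.hstack(ims[:2]),np.hstack(ims[2:])]),(740,600)))
E
python3 f1.py
```

```text
round [ 442.3 -207.6] [] -150.0
bench [ 442.4 -207.8] [-6.03] -107.1
square [517.3 -42.3] [9.33] -150.0
swage [522.9 -41.2] [7.15] -115.5
board [662.3  80.8] [-1.22] -150.0
long [454.  180.8] [6.31] -150.0
dom [458.1 185.9] [] -60.4
```

View pics/fit.png

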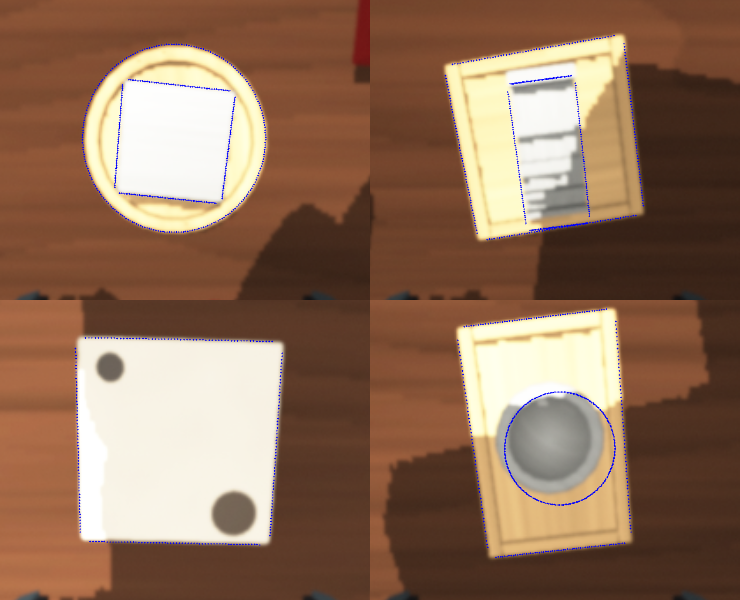

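```bash
sed -i 's/-np.minimum(g,150).mean()/-np.sqrt(g).mean()/' fit.py
python3 - <<'E'
import re
s=open('f1.py').read()
s=s.replace("res={}","""res={}
P=lambda v,u:tuple(pix2w(u,out[v][0],.038)[0][:2])""").replace("(.4508,.1792))]","P('long',(261.1,124.9)))]").replace("(.5133,-.0411,r(8))","(*P('square',(261.5,126)),r(8))")
s=s.replace("jobs=","P=lambda v,u:tuple(pix2w(u,out[v][0],.038)[0][:2])\njobs=",1)
s=s[:s.index('ims=')]+"""
a=[cv2.resize(vis[n][210:570,600:960],(390,390),interpolation=cv2.INTER_AREA) for n in('square','long')]
b=[cv2.resize(np.ascontiguousarray(out['square'][1][70:190,200:320]),(390,390))]
save('fit2.png',np.hstack(a))
g=out['square'][1][70:190,200:320].astype(float)/255;save('sw.png',cv2.resize((255*g**.7).astype(np.uint8),(590,590),interpolation=cv2.INTER_CUBIC))
"""
open('f1.py','w').write(s)
E
python3 f1.py
```

```text
round [ 442.6 -206.9] [] -18.0
bench [ 442.1 -207.6] [-5.77] -11.1
square [516.9 -42.5] [9.04] -17.3
swage [523.5 -41. ] [7.58] -12.2
board [661.8  80.9] [-1.61] -18.7
long [453.7 180.8] [6.31] -17.2
dom [453.6 181.3] [] -9.8
```

View pics/fit2.png

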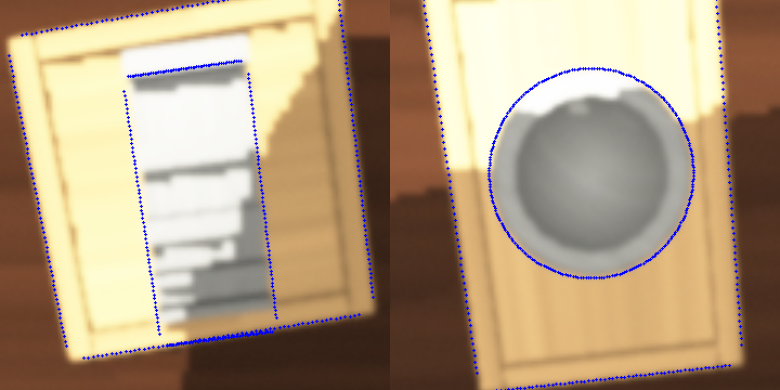

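View pics/sw.png

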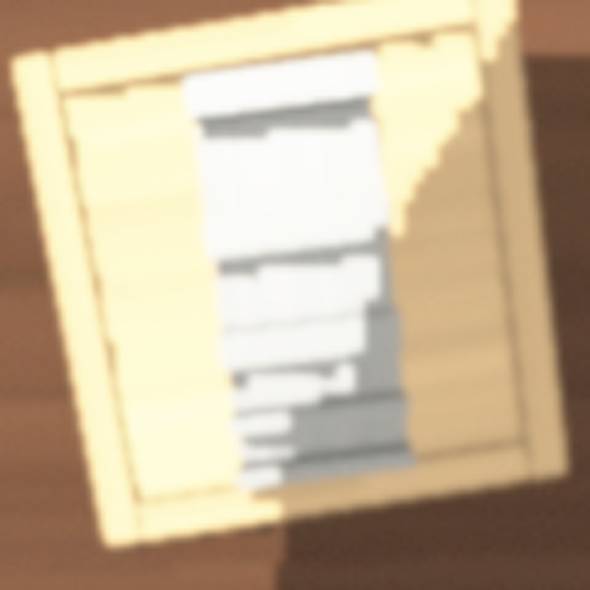

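```bash
cat > act.py <<'E'
from h import *
TZ=.0145; OFF=TZ-.006     # TCP above tray floor when grasping in a tray; TCP minus block underside
H=.10
def pick(xy,deg,under=.006,open_=.075):
    z=under+OFF; 
    arm.grip(open_); arm.move_to([*xy,H],R(deg)); arm.move_l([*xy,z+.02],feed=.2); arm.move_l([*xy,z],feed=.06)
    arm.grip(0.0); w=arm.current_width(); print('grip w %.4f F %.1f pos %s t %.1f'%(w,arm.current_grasp_force(),np.round(arm.current_ee_pos(),4),arm.current_t()))
    arm.move_l([*xy,z+.012],feed=.06); arm.move_l([*xy,H],feed=.2); return w
def place(xy,deg,under,open_=.075):
    z=under+OFF
    arm.move_to([*xy,H],R(deg)); arm.move_l([*xy,z+.02],feed=.2); arm.move_l([*xy,z+.0025],feed=.05); arm.sleep(.2)
    f0=arm.current_force()[2]; zz=z+.0025
    while zz>z-.001:
        zz-=.0005; arm.move_l([*xy,zz],feed=.02); f=arm.current_force()[2]-f0
        if f>2.5: break
    print('down at dz %.1f mm, f %.1f, pos %s w %.4f t %.1f'%((zz-z)*1e3,f,np.round(arm.current_ee_pos(),4),arm.current_width(),arm.current_t()))
    arm.grip(open_); 
    arm.move_l([*xy,z+.03],feed=.1); arm.move_l([*xy,H],feed=.25)
E
python3 - <<'E'
from fit import *
from act import *
import pickle
res=pickle.load(open('res.pkl','rb'));out=pickle.load(open('views.pkl','rb'));c,im=out['square']
q=np.array([(184,76),(378,52),(243,490),(413,463)])/4.917+[200,70]
P=pix2w(q-.4,c,.038);print(np.round(P*1000,1)); m=P.mean(0)[:2]
print('click',m,fit(im,c,'r',(.066,.03),.038,np.array([*m,np.radians(7.3)])))
res['swage']=np.array([*m,np.radians(7.3)]);pickle.dump(res,open('res.pkl','wb'))
if pick(res['dom'],90)>.045: place(res['board'][:2],90,.012)
E
```

```text
[[486.5 -60.4  38. ]
 [483.1 -29.9  38. ]
 [552.3 -51.8  38. ]
 [547.8 -23.3  38. ]]
click [ 0.51741826 -0.04134445] (array([ 0.5235341 , -0.04105956,  0.13129979]), np.float64(-12.214778237346403))
grip w 0.0494 F 30.0 pos [0.4537 0.1813 0.0146] t 8.7
down at dz -0.0 mm, f 4.1, pos [0.6619 0.081  0.0207] w 0.0496 t 12.9
```

Run:
```python
from fit import *
from act import *
import pickle
res=pickle.load(open('res.pkl','rb'));b=res['board'][:2];z=.012+OFF
arm.move_to([*b,H],R(0));arm.move_l([*b,z+.001],feed=.2);arm.grip(0.);print(arm.current_width(),arm.current_ee_pos());arm.grip(.075);arm.move_l([*b,H],feed=.25)
arm.move_to([b[0]+.07,b[1],.10],R(90));arm.sleep(.15)
c=arm.get_calibration('wrist');im=arm.snapshot('wrist')
q0=np.array([b[0],b[1]]);q,f=fit(im,c,'c',.05,.044,q0);q2,f2=fit(im,c,'r',(.1,.1),.012,res['board'])
print('dom meas',q,f,'cmd',b,'board again',q2,arm.current_t())
for p in w2pix(outline(q,'c',.05,.044)[0],c): cv2.circle(im,tuple(np.int32(p+.5)),0,(0,0,255),-1)
save('dom2.png',cv2.resize(im[60:200,180:340],None,fx=3.5,fy=3.5))
```

```text
0.04914485492377404 [0.66193829 0.08094396 0.02231864]
dom meas [0.66253285 0.08111434] -8.777453094117758 cmd [0.66182219 0.08092589] board again [ 0.66183084  0.0809116  -0.02843874] 19.4833
```

View pics/dom2.png

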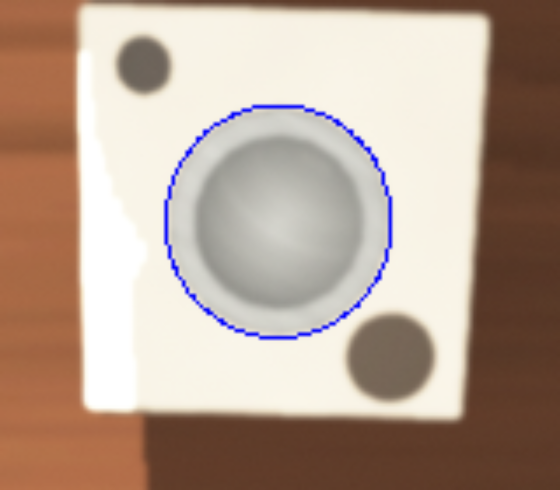

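The doming block sits centred on the board at (278,222), and the camera bias is only about 0.6 mm in x. Next is the swage block.

```bash
cat > look.py <<'E'
from fit import *
def look(xy,name,jobs,z=.1):
    arm.move_to([xy[0]+.07,xy[1],z],R(90));arm.sleep(.15)
    c=arm.get_calibration('wrist');im=arm.snapshot('wrist');v=np.ascontiguousarray(cv2.resize(im,None,fx=3,fy=3));r=[]
    for sh,d,zz,q0 in jobs:
        q,f=fit(im,c,sh,d,zz,np.array(q0));r.append(q);print(name,np.round(q[:2]*1e3,1),np.round(np.degrees(q[2:]),2),round(f,1))
        for p in w2pix(outline(q,sh,d,zz)[0],c): cv2.circle(v,tuple(np.int32(p*3+1)),0,(0,0,255),-1)
    save(name+'.png',np.hstack([cv2.resize(im[60:190,180:340],None,fx=2.4,fy=2.4,interpolation=cv2.INTER_CUBIC),cv2.resize(v[180:570,540:1020],(384,312))]));print('t',arm.current_t());return r
E
python3 - <<'E'
from act import *
from look import *
import pickle
res=pickle.load(open('res.pkl','rb'));B=np.array([.0006,.0002]);s=res['swage'];l=res['long']
w=pick(s[:2]-B,90+np.degrees(s[2]))
if .025<w<.035:
    place(l[:2]-B,90+np.degrees(l[2]),.006)
    look(l[:2],'sw2',[('r',(.066,.03),.038,l),('r',(.114,.076),.012,l)])
E
```

```text
grip w 0.0298 F 30.0 pos [ 0.5168 -0.0416  0.0145] t 22.4
down at dz -0.5 mm, f 16.2, pos [0.4532 0.1806 0.0145] w 0.0303 t 26.9
sw2 [453.4 180.8] [6.16] -10.3
sw2 [453.9 180.8] [6.32] -16.7
t 29.0917
```

View pics/sw2.png

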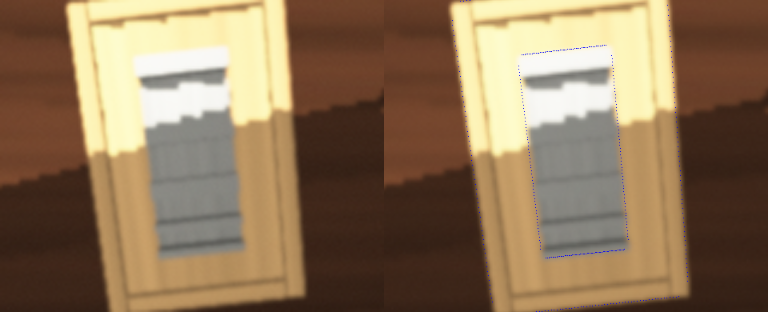

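The swage block lies centred and square in the long tray (block centre about (189,152)), within 0.5 mm and 0.2°. Next are the bench block and then the doming block.

```bash
python3 - <<'E'
from act import *
from look import *
import pickle
res=pickle.load(open('res.pkl','rb'));B=np.array([.0006,.0002]);s=res['bench'];l=res['square']
w=pick(s[:2]-B,90+np.degrees(s[2]))
if .045<w<.055:
    place(l[:2]-B,90+np.degrees(l[2]),.006)
    look(l[:2],'be2',[('r',(.05,.05),.038,l),('r',(.088,.088),.012,l)])
    r=look(res['round'],'ro2',[('c',.092,.012,res['round'])])[0]
    w=pick(res['board'][:2],90,.012)
    if .045<w<.055:
        place(r-B,90,.006)
        look(r,'do2',[('c',.05,.038,r),('c',.092,.012,r)])
E
python3 -c "
import cv2,numpy as np
cv2.imwrite('pics/fin.png',np.vstack([cv2.imread('pics/be2.png')[:,:,:],cv2.imread('pics/do2.png')])[:600])"
```

```text
grip w 0.0499 F 30.0 pos [ 0.4416 -0.2079  0.0147] t 32.2
down at dz -0.0 mm, f 5.4, pos [ 0.5163 -0.0427  0.0146] w 0.0498 t 36.3
be2 [517.1 -42. ] [9.09] -10.4
be2 [516.9 -42.4] [9.] -17.2
t 38.2833
ro2 [ 442.6 -207. ] [] -18.0
t 39.2333
grip w 0.0493 F 30.0 pos [0.6619 0.0809 0.0207] t 42.1
down at dz -0.0 mm, f 8.3, pos [ 0.442  -0.2072  0.0147] w 0.0497 t 46.8
do2 [ 442.4 -207. ] [] -9.8
do2 [ 442.6 -206.9] [] -18.0
t 48.7333
```

View pics/fin.png

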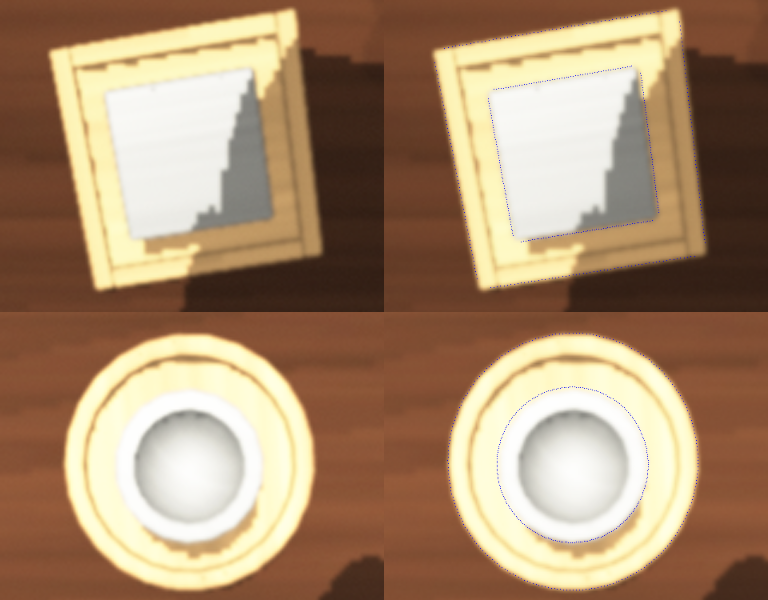

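The bench block at (189,153) and the doming block at (189,465) are centred within about 0.5 mm and flat. The bench block is squared to within 0.1°, and the arm is clear of everything.

```bash
python3 -c "
from rig import arm
print(arm.sign_off())"
```

```text
the job is handed in; nothing more can be done
None
```

The job is handed in at about 49 s: each block sits flat in its own tray, within about 0.5 mm of centre by the wrist camera, with the square and oblong blocks squared to within 0.2°.

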